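# Pack the mirror compact into the sink-side organiser and close up the end stop

### The arm

A 6-joint arm with a two-finger parallel gripper is mounted at the origin on the work surface. World frame = base frame: x ahead of the robot, y to its left, z up, the work surface at z = 0. Lengths are in m, angles in rad, forces in N, time in s.
With the tool pointing down it reaches from about 0.375 to 0.975 m from the base axis. Payload 3.8 kg.
Tool frame: the origin (TCP) lies on the centre line of the jaws, within the pads' length; the fingertips stand 22 mm ahead of it and the grasp point (between the pads) lies 3 mm ahead of it (ctrl.finger_overhang is the distance from the TCP to the fingertips, in m); z points along the fingers, y is the direction in which the jaws open and shut (so a half turn about z gives the same grasp; the last joint's range is limited). The gripper opens to 88 mm and grips with 3 to 60 N. Pads are 18 mm wide; open, the fingers measure 123 mm over their backs; the gripper's body (75 mm by 187 mm) begins 45 mm behind the grasp point.
Start: joints at [1.248, 0.264, 1.604, -0, 1.274, -0.037], TCP at [0.19, 0.648, 0.261] pointing down, gripper open.
Joint ranges: [-2.63, 2.63], [-0.94, 2.18], [0.31, 2.57], [-1.31, 4.45], [0, 2.66], [-2.55, 2.55]. Speed limits (rad/s): [2.57, 2.57, 3.14, 3.14, 3.14, 3.14].

### API

Orientations are given as a unit quaternion [x, y, z, w].
In Python, from rig import ctrl, vision gives the robot as it stands.
- The arm moves only by the shell command python3 -m inch 'ROWS' [FORCE]. ROWS is JSON, a list of rows, each a list of 3 entries, a list of its own where there are three numbers: the opening in per cent of the stroke, from 0 (shut) to 100 (fully open), then the shift along the tool's x, y, z in mm, then the turn about the tool's z in degrees. A call has 1 to 12 rows; each row is the pose to reach, as a shift and turn from the pose commanded when the call began, along the tool's axes at that moment; what a row does not reach only later rows make up. A row lasts 1/12 s, in which the tool goes at most 41.7 mm and 7.16 degrees, less where a joint would pass 70% of its speed; a pose out of reach is approached as far as the arm can. A call with a gripper value outside its range is refused whole. The fingers move at their own pace and stop on an object; FORCE is the grip in N (left out, the last holds). Time passes only in rows, so rows that repeat a pose let the fingers close. It gives the time, the measured TCP pose, the force and the opening at its end, in the units of the state.
- ctrl.sense(): the state, without advancing time (a new reading comes with each control period).
- vision.camera(name): name is "side" or "top"; returns the picture (480x640x3 uint8, red, green, blue); there is no depth.
- vision.camera_info(name): a dict with "K" (3x3 intrinsics, pixels), "rvec" (rotation vector, rad) and "tvec" (3), from world to camera coordinates, as OpenCV has them. Camera axes: x right, y down, z forward; pixel columns grow to the right and rows downward; lengths in m; the calibration is good to about 2 mm. A picture is of the moment at which its call begins. camera_info takes no time and is no camera call.
- ctrl.hand_in(): hands the job in, once; it reports no verdict.
The state is a dict: "time": time; "joints": joint angles; "qd": joint speeds; "joint_torque": joint torques, N m; "tool_pos": TCP position; "tool_rot": TCP orientation; "contact_force": force on the tool from outside, world axes, zero at the start; "moment": the same for the moment, N m; "gripper_width": finger opening in m.
Only numpy, scipy, OpenCV 4.12 (cv2) and the standard library are available. Lean on these libraries where they do the work, as an engineer would, in place of code of your own. Each camera call takes 0.05 s, during which the arm holds its last target.

### The job

Stand the rose-pink mirror compact upright in the clear organiser, in the space between the teal case and the orange end stop, lined up flat side to flat side with the case. Set it down rather than dropping it, since it has a glass mirror inside, and let go; then push the orange end stop up so that case and compact are held snug and upright against the organiser's fixed wall.

Things in the scene. Friction and masses are not known exactly. Their poses are not given: they have to be found in the camera images.
- organiser: Clear pale-blue acrylic tray, fixed. Base 102 x 240 mm (x by y), floor 8 mm above the ledge; lips along the long sides rise 12 mm above the floor, 94 mm apart inside. A fixed wall closes the +y end: inner face at y = +110 mm, 8 mm thick, top 86 mm above the ledge; -y end open. Origin: centre of the underside; z up, y along its length towards the fixed wall, x across.
- end_stop (a joint): Orange upright plate on the tray's centre line, 50 mm wide (tray x), 12 thick (y), from 10 to 90 mm above the ledge. Slides along tray y only, about 2 N friction, stays where left. Value (m): travel towards the fixed wall, 0 to 0.17, starts below 0.025. Inner face at y = -80 mm + value (space to the wall 190 mm - value), outer face, to push on, at y = -92 mm + value.
- compact_mid (a point): Rose-pink mirror compact with brass seam and medallions, loose, standing on edge on the ledge, brass catch button on top: 64 mm wide (x), 22 thick (y), 74 tall (z), about 90 g. The point is its centre, 37 mm above its foot; z up. The white floss box with green top and the dark-blue razor case nearby are not wanted.
- case_mid (a point): Teal flat manicure case with steel seam, loose, already standing upright in the organiser within 5 mm of the fixed wall: 60 mm wide (x), 24 thick (y), 78 tall (z), about 110 g. The point is its centre, 39 mm above its foot; its axes are parallel to the organiser's.

How it is judged:
By the outcome, as a careful person would: the job done as asked, in the order asked, and still so for the second after the job is handed in, with the robot touching nothing.
It also fails if it takes over 51 s, if anything falls off the work surface, if the arm or the gripper's body presses on something with over 40 N, if the wrist force passes 120 N, or if a joint passes its speed limit or range.

## Working session

There is one attempt and no reset: what is moved stays moved. The work goes in short steps, Python scripts to look and compute and a shell command to move; the robot and the scene stay as the last step left them, time stands still between calls to the robot, and variables do not carry over. Pictures are saved under pics/ and viewed, and the job is handed in when it is done.

```bash
ls; mkdir -p pics
python3 - <<'E'
from rig import ctrl, vision
import cv2
for n in("side","top"):
    cv2.imwrite(f"pics/{n}0.png",cv2.cvtColor(vision.camera(n),cv2.COLOR_RGB2BGR)); print(vision.camera_info(n))
print(ctrl.sense())
E
```

```text
pics
{'K': array([[532.20426989,   0.        , 327.56492889],
       [  0.        , 532.20426989, 241.48243149],
       [  0.        ,   0.        ,   1.        ]]), 'rvec': array([ 2.16471268, -0.90074644,  0.36741624]), 'tvec': array([-0.39559864,  0.31124426,  0.53279918])}
{'K': array([[557.96165717,   0.        , 311.80409529],
       [  0.        , 557.96165717, 239.87073024],
       [  0.        ,   0.        ,   1.        ]]), 'rvec': array([ 2.12462833, -2.1113007 ,  0.18455562]), 'tvec': array([-0.01800767,  0.54211667,  0.81107554])}
{'time': 0.1, 'joints': array([ 1.24807529e+00,  2.64663896e-01,  1.60521871e+00,  1.45754417e-06,
        1.27368526e+00, -3.69308498e-02]), 'qd': array([ 0.00077619, -0.00171367, -0.00353102, -0.00190848,  0.00044706,
       -0.00116743]), 'joint_torque': array([ 1.23518868e-03, -5.03615892e+01, -3.58076048e+01,  7.29823275e-02,
        2.31676712e-02, -5.62895616e-05]), 'tool_pos': array([0.19012853, 0.64705935, 0.25953195]), 'tool_rot': array([ 1.42409437e-01,  9.89807343e-01, -9.71557382e-04, -1.77327188e-04]), 'contact_force': array([-0.3719422 ,  0.24078109,  1.39944994]), 'moment': array([ 0.04876161, -0.05864023, -0.00705676]), 'gripper_width': 0.088336123193919}
```

View pics/side0.png

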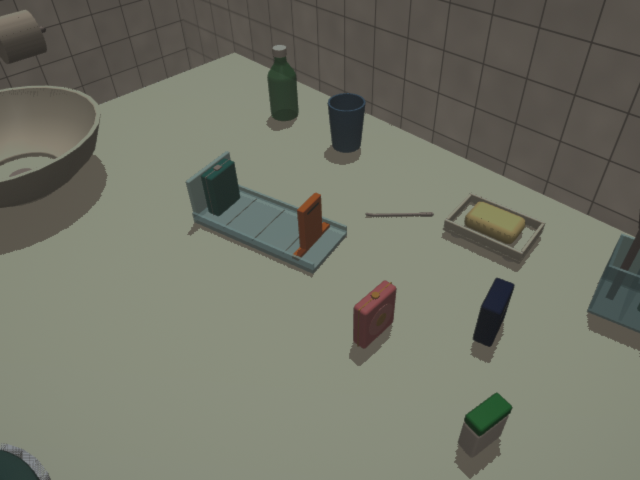

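View pics/top0.png

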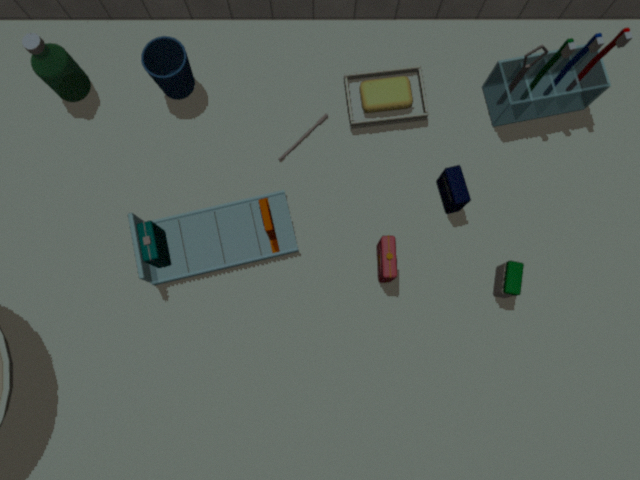

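Both views show the scene clear of the arm. In the top view the compact is at (388,258), the case at (154,244), the end stop at (268,225), and the tray spans about (130..298,193..283). I'll zoom in for corners.

```bash
cat > h.py <<'E'
import numpy as np,cv2
from rig import ctrl,vision
def ray(n,uv):
    i=vision.camera_info(n);R=cv2.Rodrigues(i["rvec"])[0];t=i["tvec"]
    d=R.T@np.linalg.inv(i["K"])@np.array([uv[0],uv[1],1.]);return -R.T@t,d
def onz(n,uv,z):
    c,d=ray(n,uv);return c+d*(z-c[2])/d[2]
def proj(n,P):
    i=vision.camera_info(n);return cv2.projectPoints(np.array(P,float).reshape(-1,1,3),i["rvec"],i["tvec"],i["K"],None)[0].reshape(-1,2)
E
python3 - <<'E'
from h import *
t=cv2.imread("pics/top0.png");s=cv2.imread("pics/side0.png")
a=cv2.resize(t[185:290,120:305],None,fx=4.3,fy=4.3,interpolation=cv2.INTER_CUBIC)
cv2.imwrite("pics/c1.png",np.clip(a*1.6,0,255))
b=cv2.resize(s[150:270,180:350],None,fx=4.5,fy=4.5,interpolation=cv2.INTER_CUBIC)
cv2.imwrite("pics/c2.png",np.clip(b*1.6,0,255))
e=cv2.resize(t[230:290,370:405],None,fx=8,fy=8,interpolation=cv2.INTER_CUBIC)
f=cv2.resize(s[275:355,345:405],None,fx=6,fy=6,interpolation=cv2.INTER_CUBIC)
cv2.imwrite("pics/c3.png",np.clip(np.hstack([e,f])*1.6,0,255))
for nm,uv,z in [("compact",(388,258),.074),("case",(154,244),.086),("stop",(266,216),.09)]: print(nm,onz("top",uv,z))
E
```

```text
compact [ 0.51090007 -0.12864721  0.074     ]
case [0.52810324 0.218875   0.086     ]
stop [0.57052718 0.0532063  0.09      ][ WARN:0@0.553] global loadsave.cpp:1063 imwrite_ Unsupported depth image for selected encoder is fallbacked to CV_8U.
```

View pics/c1.png

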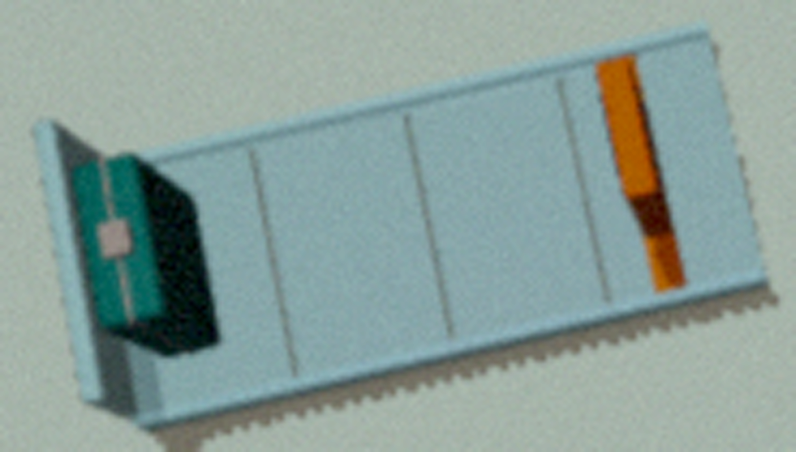

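View pics/c2.png

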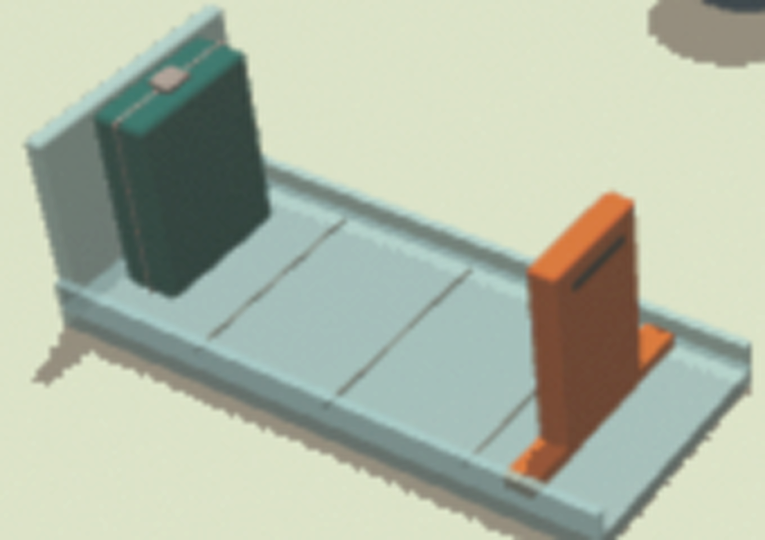

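View pics/c3.png

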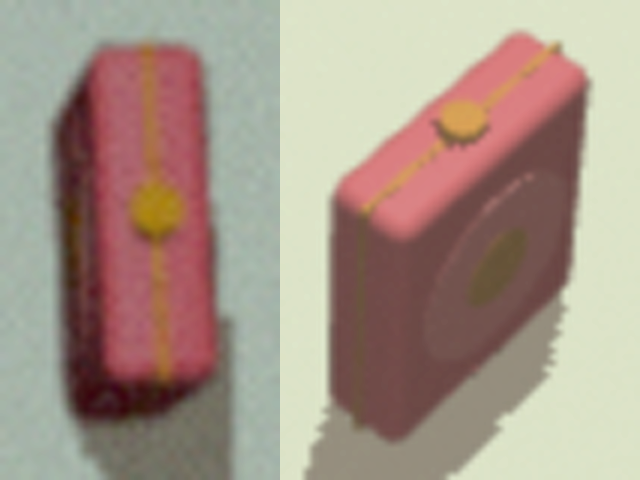

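The crops show clean corners: the tray lip, the wall top, the case's top face, the stop's top face and the compact's seam and button. I'll convert them to points.

Run:
```python
from h import *
np.set_printoptions(precision=4,suppress=True)
c1=lambda p:((p[0]+.5)/4.3-.5+120,(p[1]+.5)/4.3-.5+185)
c2=lambda p:((p[0]+.5)/4.5-.5+180,(p[1]+.5)/4.5-.5+150)
T=lambda l,z:np.array([onz("top",c1(p),z)[:2] for p in l])
S=lambda l,z:np.array([onz("side",c2(p),z)[:2] for p in l])
def rep(n,P):
    print(n,P.mean(0),"edges mm",[round(float(np.linalg.norm(P[i]-P[i-1])*1e3),1) for i in range(len(P))],"dirs",[round(float(np.degrees(np.arctan2(*(P[i]-P[i-1])[::-1]))),1) for i in range(len(P))])
rep("lip -y end top",T([(705,27),(767,277)],.02))
rep("wall top",T([(35,122),(52,120),(100,400),(85,402)],.086))
rep("case top",T([(74,165),(135,152),(163,315),(105,330)],.086))
rep("stop top",T([(597,65),(632,55),(660,187),(625,198)],.09))
rep("grooves z8", T([(252,152),(297,375)],.008)); rep("g2",T([(406,116),(452,334)],.008)); rep("g3",T([(560,80),(608,300)],.008))
rep("S wall top",S([(28,145),(220,8)],.086))
rep("S lip -y",S([(603,520),(749,347)],.02))
rep("S stop",S([(530,268),(608,193),(633,205),(550,280)],.09))
rep("S case",S([(97,118),(207,40),(244,57),(128,137)],.086))
t=cv2.imread("pics/top0.png");s=cv2.imread("pics/side0.png")
for n,im,box in(("top",t,(370,230,405,290)),("side",s,(345,275,405,355))):
    h=cv2.cvtColor(im,cv2.COLOR_BGR2HSV).astype(int)
    x0,y0,x1,y1=box
    v=h[...,2];H=h[...,0];m=np.zeros(v.shape,np.uint8)
    # print stats
    sub=(slice(y0,y1),slice(x0,x1))
    th=110 if n=="top" else 150
    m[sub]=((h[...,1]>80)&(v>th)&((H<25)|(H>165)))[sub]
    m=cv2.morphologyEx(m,cv2.MORPH_OPEN,np.ones((3,3)))
    c=max(cv2.findContours(m,0,1)[0],key=cv2.contourArea)
    P=np.array([onz(n,p[0],.074)[:2] for p in c]).astype(np.float32)
    print(n,"compact",cv2.minAreaRect(P*1000),cv2.contourArea(c))
c3=lambda p:((p[0]+.5)/8-.5+370,(p[1]+.5)/8-.5+230)
P=np.array([onz("top",c3(p),.074)[:2] for p in [(92,47),(200,46),(215,378),(105,380)]]);rep("compact pick",P)
P=np.array([onz("top",c3(p),.074)[:2] for p in [(148,45),(165,380)]]);rep("seam",P)
c4=lambda p:((p[0]-280+.5)/6-.5+345,(p[1]+.5)/6-.5+275)
P=np.array([onz("side",c4(p),.074)[:2] for p in [(365,212),(558,48)]]);rep("seam side",P)
```

```text
lip -y end top [0.5809 0.0201] edges mm [99.0, 99.0] dirs [14.4, -165.6]
wall top [0.5265 0.2465] edges mm [100.8, 5.9, 100.6, 5.1] dirs [13.7, -82.8, -166.8, 98.0]
case top [0.5334 0.2291] edges mm [59.6, 21.5, 58.7, 20.4] dirs [14.1, -77.3, -167.1, 105.1]
stop top [0.5737 0.0536] edges mm [48.4, 12.6, 48.1, 12.6] dirs [12.9, -73.3, -167.1, 108.1]
grooves z8 [0.5396 0.1943] edges mm [88.0, 88.0] dirs [14.0, -166.0]
g2 [0.5547 0.1365] edges mm [86.4, 86.4] dirs [13.8, -166.2]
g3 [0.5685 0.0781] edges mm [87.5, 87.5] dirs [13.5, -166.5]
S wall top [0.5253 0.2447] edges mm [101.7, 101.7] dirs [-168.0, 12.0]
S lip -y [0.58  0.017] edges mm [99.4, 99.4] dirs [-165.1, 14.9]
S stop [0.5718 0.0528] edges mm [9.2, 46.3, 10.9, 46.9] dirs [92.3, 13.2, -83.4, -169.0]
S case [0.5312 0.2266] edges mm [17.5, 58.1, 19.1, 59.5] dirs [93.2, 11.4, -81.8, -170.2]Traceback (most recent call last):
  File "<stdin>", line 28, in <module>
ValueError: max() iterable argument is empty
```

```bash
python3 - <<'E' 2>&1
from h import *
np.set_printoptions(precision=4,suppress=True)
def rep(n,P):
    print(n,P.mean(0),"edges mm",[round(float(np.linalg.norm(P[i]-P[i-1])*1e3),1) for i in range(len(P))],"dirs",[round(float(np.degrees(np.arctan2(*(P[i]-P[i-1])[::-1]))),1) for i in range(len(P))])
t=cv2.imread("pics/top0.png");s=cv2.imread("pics/side0.png")
for n,im,box in(("top",t,(370,230,405,290)),("side",s,(345,275,405,355))):
    x0,y0,x1,y1=box; sub=im[y0:y1,x0:x1]
    h=cv2.cvtColor(sub,cv2.COLOR_BGR2HSV).astype(int)
    sat=(h[...,1]>80)&((h[...,0]<30)|(h[...,0]>160))
    th,_=cv2.threshold(sub[...,2][sat].reshape(-1,1),0,255,cv2.THRESH_OTSU)
    m=(sat&(sub[...,2]>th)).astype(np.uint8)
    c=max(cv2.findContours(m,0,1)[0],key=cv2.contourArea)
    P=np.array([onz(n,p[0]+[x0,y0],.074)[:2] for p in c]).astype(np.float32)
    print(n,"compact",th,cv2.minAreaRect(P*1000),len(c))
c3=lambda p:((p[0]+.5)/8-.5+370,(p[1]+.5)/8-.5+230)
P=np.array([onz("top",c3(p),.074)[:2] for p in [(92,47),(200,46),(215,378),(105,380)]]);rep("compact pick",P)
P=np.array([onz("top",c3(p),.074)[:2] for p in [(148,45),(165,380)]]);rep("seam",P)
c4=lambda p:((p[0]-280+.5)/6-.5+345,(p[1]+.5)/6-.5+275)
P=np.array([onz("side",c4(p),.074)[:2] for p in [(365,212),(558,48)]]);rep("seam side",P)
# foot corner check at z=0: side view lower corner and top view
print("foot near corner side",onz("side",c4((395,440)),0),"above it top",onz("side",c4((403,240)),.074))
E
```

```text
top compact 77.0 ((514.766845703125, -129.59732055664062), (62.11994552612305, 20.465816497802734), 1.973379373550415) 101
side compact 100.0 ((512.7693481445312, -132.2864532470703), (63.26841354370117, 19.893199920654297), 1.9479279518127441) 86
compact pick [ 0.5139 -0.1297] edges mm [62.8, 20.2, 62.6, 20.3] dirs [1.3, -89.2, -178.6, 91.4]
seam [ 0.514  -0.1304] edges mm [63.2, 63.2] dirs [1.8, -178.2]
seam side [ 0.5131 -0.1316] edges mm [62.6, 62.6] dirs [-178.7, 1.3]
foot near corner side [ 0.4851 -0.1401  0.    ] above it top [ 0.4818 -0.1429  0.074 ]
```

```bash
cat >> h.py <<'E'
from scipy.spatial.transform import Rotation as Ro
O=np.array([.5525,.135]);YAW=13.6
a=np.radians(YAW);EX=np.array([np.cos(a),np.sin(a)]);EY=np.array([-np.sin(a),np.cos(a)])
def tray(x,y): return O+EX*x+EY*y
def totray(p): d=np.array(p[:2])-O; return d@EX*1e3,d@EY*1e3
def go(xyz,yaw):
    s=ctrl.sense();M=Ro.from_quat(s["tool_rot"]).as_matrix()
    y=np.degrees(np.arctan2(M[1,1],M[0,1]))
    print("shift mm",np.round(M.T@(np.array(xyz)-s["tool_pos"])*1e3,1),"turn",round((y-yaw+90)%180-90,2),"yaw",round(y,2),"t",s["time"],"f",np.round(s["contact_force"],1))
E
python3 -c "
from h import *
go([.5138,-.1305,.2],1.8)"
```

```text
shift mm [-529.8 -654.7   60.8] turn 71.83 yaw 73.63 t 0.1 f [-0.4  0.2  1.4]
```

```bash
python3 -m inch '[[100,[-265,-327,0],0],[100,[-265,-327,0],0],[100,[-265,-327,0],0],[100,[-265,-327,0],0],[100,[-265,-327,0],0],[100,[-265,-327,0],0],[100,[-265,-327,0],0],[100,[-265,-327,0],0],[100,[-265,-327,0],0],[100,[-265,-327,0],0],[100,[-265,-327,0],0],[100,[-265,-327,0],0]]'; python3 -c "
from h import *
go([.5138,-.1305,.18],1.8); print(ctrl.sense()['joints'])"
```

```text
time: 1.1
tool_pos: [0.3529, 0.2571, 0.2605]
tool_rot: [0.145, 0.989, -0.0, -0.0]
contact_force: [0.2, 0.9, 0.2]
gripper_width: 0.0879
shift mm [-265.3 -325.2   80.5] turn 71.54 yaw 73.34 t 1.1 f [0.2 0.9 0.2]
[ 5.72611213e-01 -2.01742256e-01  2.08365839e+00 -8.84538539e-06
  1.25981821e+00 -7.07406877e-01]
```

```bash
python3 -m inch '[[100,[-265,-325,80],72],[100,[-265,-325,80],72],[100,[-265,-325,80],72],[100,[-265,-325,80],72],[100,[-265,-325,80],72],[100,[-265,-325,80],72],[100,[-265,-325,80],72],[100,[-265,-325,80],72],[100,[-265,-325,80],72],[100,[-265,-325,80],72],[100,[-265,-325,80],72],[100,[-265,-325,80],72]]'; python3 -c "
from h import *
go([.5138,-.1305,.18],1.8); print(ctrl.sense()['joints'])"
```

```text
time: 2.1
tool_pos: [0.516, -0.1281, 0.1795]
tool_rot: [0.697, 0.717, -0.0, -0.001]
contact_force: [0.1, -0.6, -0.5]
gripper_width: 0.088
shift mm [-2.3 -2.3 -0.5] turn -0.24 yaw 1.56 t 2.1 f [ 0.1 -0.6 -0.5]
[-2.90401807e-01  6.12194303e-02  1.99437096e+00  3.23436305e-04
  1.08772322e+00 -3.17833250e-01]
```

```bash
python3 -m inch '[[100,[-2.3,-2.3,0],0],[100,[-2.3,-2.3,0],0],[100,[-2.3,-2.3,0],0],[100,[-2.3,-2.3,30],0],[100,[-2.3,-2.3,60],0],[100,[-2.3,-2.3,80],0],[100,[-2.3,-2.3,100],0],[100,[-2.3,-2.3,100],0]]'
python3 - <<'E'
from h import *
go([.5138,-.1305,.055],1.8)
a=vision.camera("top")[200:320,330:450];b=vision.camera("side")[240:370,310:440]
v=np.hstack([cv2.resize(a,(400,400)),cv2.resize(b,(400,400))])
cv2.imwrite("pics/g1.png",cv2.cvtColor(cv2.convertScaleAbs(v,alpha=1.6),cv2.COLOR_RGB2BGR))
E
```

```text
time: 2.77
tool_pos: [0.5093, -0.1272, 0.0772]
tool_rot: [0.696, 0.718, -0.002, -0.003]
contact_force: [-0.2, 1.1, -0.8]
gripper_width: 0.0883
shift mm [-3.5  4.5 22.1] turn -0.03 yaw 1.77 t 2.7667 f [-0.2  1.1 -0.8]
```

View pics/g1.png

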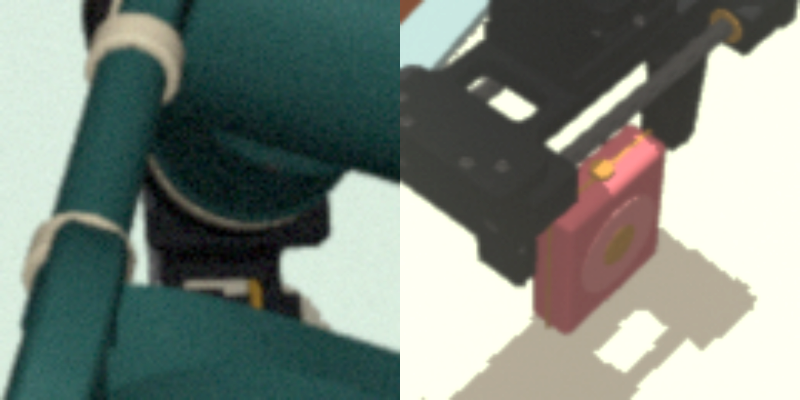

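The side view shows the jaws straddling the compact (about (600,230) in the crop); the arm hides it from the top camera. I'll let the arm settle before reading the offset.

```bash
python3 -m inch '[[100,[0,0,0],0],[100,[0,0,0],0],[100,[0,0,0],0],[100,[0,0,0],0],[100,[0,0,0],0],[100,[0,0,0],0]]'
python3 - <<'E'
from h import *
go([.5138,-.1305,.055],1.8)
E
```

```text
time: 3.37
tool_pos: [0.513, -0.1299, 0.0812]
tool_rot: [0.697, 0.717, 0.0, 0.0]
contact_force: [0.3, -0.2, 0.3]
gripper_width: 0.0881
shift mm [-0.6  0.7 26.2] turn -0.18 yaw 1.62 t 3.3667 f [ 0.3 -0.2  0.3]
```

```bash
python3 -m inch '[[100,[0,0.7,8],0],[100,[0,0.7,16],0],[100,[0,0.7,22],0],[100,[0,0.7,26],0],[100,[0,0.7,26],0],[100,[0,0.7,26],0],[100,[0,0.7,26],0],[100,[0,0.7,26],0],[100,[0,0.7,26],0]]' && python3 -m inch '[[80,[0,0,0],0],[78,[0,0,0],0],[76,[0,0,0],0],[73,[0,0,0],0],[70,[0,0,0],0],[60,[0,0,0],0],[60,[0,0,0],0],[60,[0,0,0],0],[60,[0,0,0],0]]' 15
python3 - <<'E'
from h import *
go([.5138,-.1305,.055],1.8)
b=vision.camera("side")[240:370,310:440]
cv2.imwrite("pics/g2.png",cv2.cvtColor(cv2.convertScaleAbs(cv2.resize(b,(500,500)),alpha=1.6),cv2.COLOR_RGB2BGR))
E
```

```text
time: 4.12
tool_pos: [0.5138, -0.1298, 0.0551]
tool_rot: [0.697, 0.717, 0.0, 0.0]
contact_force: [0.2, -0.5, -0.6]
gripper_width: 0.0879
time: 4.87
tool_pos: [0.5135, -0.1297, 0.0548]
tool_rot: [0.697, 0.717, 0.0, 0.0]
contact_force: [-0.3, 0.6, 1.6]
gripper_width: 0.0638
shift mm [-0.8  0.3 -0.2] turn -0.18 yaw 1.62 t 4.8667 f [-0.3  0.6  1.6]
```

View pics/g2.png

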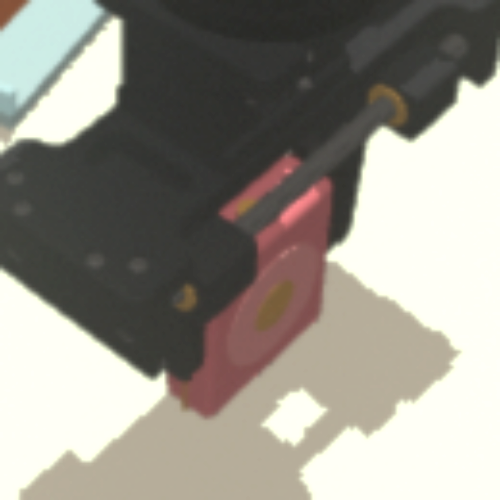

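Gripper width 63.8 mm matches the 64 mm compact, and the picture shows it held across its width. Next: lift, then work out the tray target.

```bash
python3 -m inch '[[60,[0,0,10],0]]' 2>&1 | head -0; python3 -m inch '[[60,[0,0,-10],0],[60,[0,0,-30],0],[60,[0,0,-55],0],[60,[0,0,-85],0],[60,[0,0,-110],0],[60,[0,0,-125],0],[60,[0,0,-125],0],[60,[0,0,-125],0],[60,[0,0,-125],0],[60,[0,0,-125],0]]'
python3 - <<'E'
from h import *
print("case",totray([.5325,.228]),"stop",totray([.573,.0533]))
p=tray(.002,.066);print(p)
go([*p,.18],13.6)
E
```

```text
time: 5.83
tool_pos: [0.5121, -0.1293, 0.1677]
tool_rot: [0.697, 0.717, -0.001, -0.002]
contact_force: [0.2, -0.1, -1.3]
gripper_width: 0.0641
case (np.float64(2.428996506969927), np.float64(95.09521531585662)) stop (np.float64(0.7140898713785572), np.float64(-84.22962706587032))
[0.53892454 0.19961971]
shift mm [328.   36.1 -12.1] turn -11.97 yaw 1.63 t 5.8333 f [ 0.2 -0.1 -1.3]
```

A mistake on my side: that command began with a stray one-row call, 10 mm downwards, and it did run. The compact may have slipped in the grip, so I'll measure how it sits in the jaws before going on.

Run:
```python
from h import *
s=ctrl.sense();print(s["tool_pos"],s["contact_force"])
im=vision.camera("side");P=proj("side",[s["tool_pos"]])[0];print(P)
x,y=int(P[0])-60,int(P[1])-50
print(x,y)
b=im[y:y+120,x:x+120]
cv2.imwrite("pics/g3.png",cv2.cvtColor(cv2.convertScaleAbs(cv2.resize(b,(600,600),interpolation=cv2.INTER_CUBIC),alpha=1.6),cv2.COLOR_RGB2BGR))
```

```text
[ 0.5120909  -0.12929873  0.16766078] [ 0.19115566 -0.05398621 -1.30175713]
[376.38256065 240.89294283]
316 190
```

View pics/g3.png

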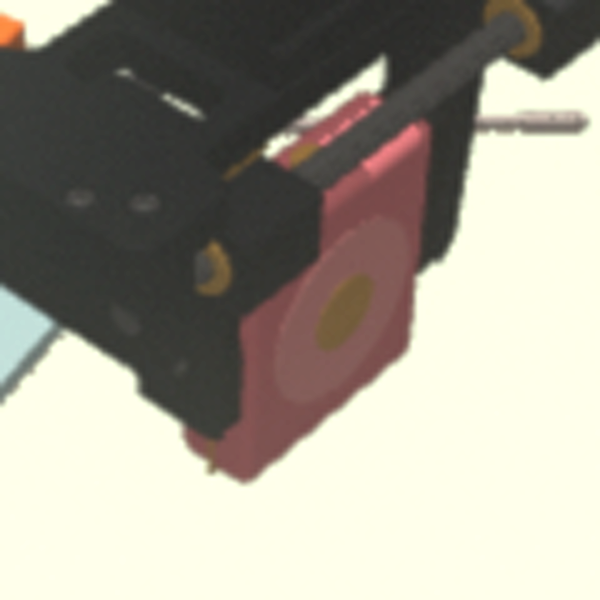

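Run:
```python
from h import *
def ony(uv,y):
    c,d=ray("side",uv);return c+d*(y-c[1])/d[1]
k2=500/130;g2=lambda p:((p[0]+.5)/k2-.5+310,(p[1]+.5)/k2-.5+240)
g3=lambda p:((p[0]+.5)/5-.5+316,(p[1]+.5)/5-.5+190)
T2=np.array([.5135,-.1297,.0548]);T3=np.array([.5121,-.1293,.1677])
for n,a,b in[("medallion",(275,303),(345,312)),("near foot corner",(208,417),(245,483)),("far foot corner",(323,312),(408,350))]:
    A=ony(g2(a),T2[1]-.012)-T2;B=ony(g3(b),T3[1]-.012)-T3
    print(n,np.round(A*1e3,1),np.round(B*1e3,1))
```

```text
medallion [  2.  -12.  -18.9] [  1.3 -12.  -10.5]
near foot corner [-30.3 -12.  -51.6] [-31.5 -12.  -42.9]
far foot corner [ 30.  -12.  -48.6] [ 26.9 -12.  -41. ]
```

The compact slid about 8 mm up in the jaws. It is still upright, and its foot is now about 46 mm below the TCP. The clearances still work, so I carry on with TCP ≈ 0.054 m expected at set-down.

Run:
```python
from h import *
go([*tray(.002,.061),.17],13.6)
```

```text
shift mm [323.2  37.1  -2.1] turn -11.98 yaw 1.62 t 5.8833 f [ 0.6  0.6 -1. ]
```

```bash
python3 -m inch '[[60,[20,2,0],-1],[60,[50,5,0],-2],[60,[85,10,0],-3],[60,[120,14,0],-5],[60,[155,18,0],-6],[60,[190,22,0],-8],[60,[225,26,0],-9],[60,[255,29,0],-10],[60,[285,33,0],-11],[60,[310,36,0],-12],[60,[322,37,0],-12],[60,[322,37,0],-12]]' && python3 -m inch '[[60,[0,0,0],0],[60,[0,0,0],0],[60,[0,0,0],0],[60,[0,0,0],0],[60,[0,0,0],0],[60,[0,0,0],0]]'
python3 - <<'E'
from h import *
s=ctrl.sense();print(totray(s["tool_pos"]))
go([*tray(.002,.061),.07],13.6)
print(s["joints"])
v=cv2.cvtColor(cv2.convertScaleAbs(vision.camera("side"),alpha=1.6),cv2.COLOR_RGB2BGR)[60:280,160:400]
cv2.imwrite("pics/p1.png",cv2.resize(v,None,fx=2.7,fy=2.7))
E
```

```text
time: 6.88
tool_pos: [0.5407, 0.1952, 0.1684]
tool_rot: [0.617, 0.787, -0.001, -0.001]
contact_force: [0.3, -0.3, -0.7]
gripper_width: 0.0642
time: 7.38
tool_pos: [0.5414, 0.1924, 0.1699]
tool_rot: [0.619, 0.786, 0.0, 0.0]
contact_force: [-0.7, 0.5, -0.7]
gripper_width: 0.0638
(np.float64(2.7329180451526516), np.float64(58.42527265930299))
shift mm [ 2.6 -0.8 99.9] turn -0.05 yaw 13.55 t 7.3833 f [-0.7  0.5 -0.7]
[ 2.98174824e-01  1.49573411e-01  1.91574592e+00 -6.08686960e-05
  1.07608353e+00  6.16625257e-02]
```

View pics/p1.png

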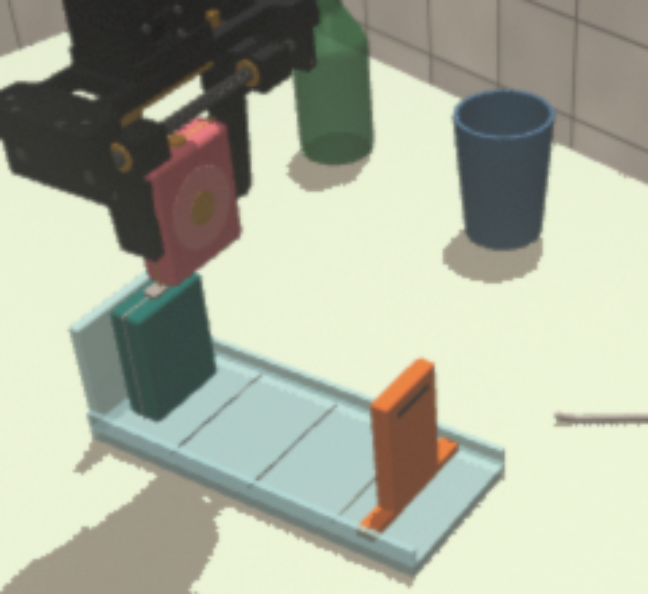

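The compact hangs upright and square above the tray, with the case undisturbed. Lowering now.

```bash
python3 -m inch '[[60,[0,0,15],0],[60,[0,0,35],0],[60,[0,0,55],0],[60,[0,0,75],0],[60,[0,0,90],0],[60,[0,0,100],0],[60,[0,0,103],0],[60,[0,0,103],0],[60,[0,0,103],0],[60,[0,0,103],0],[60,[0,0,103],0],[60,[0,0,103],0]]'
python3 - <<'E'
from h import *
s=ctrl.sense();print(totray(s["tool_pos"]),s["contact_force"])
v=cv2.cvtColor(cv2.convertScaleAbs(vision.camera("side"),alpha=1.6),cv2.COLOR_RGB2BGR)[100:280,160:360]
cv2.imwrite("pics/p2.png",cv2.resize(v,None,fx=3.3,fy=3.3))
E
```

```text
time: 8.43
tool_pos: [0.5421, 0.1934, 0.0678]
tool_rot: [0.618, 0.786, 0.001, 0.001]
contact_force: [0.1, 0.8, -0.7]
gripper_width: 0.0638
(np.float64(3.6143139264548236), np.float64(59.26111027775772)) [ 0.12337217  0.81392916 -0.65437436]
```

View pics/p2.png

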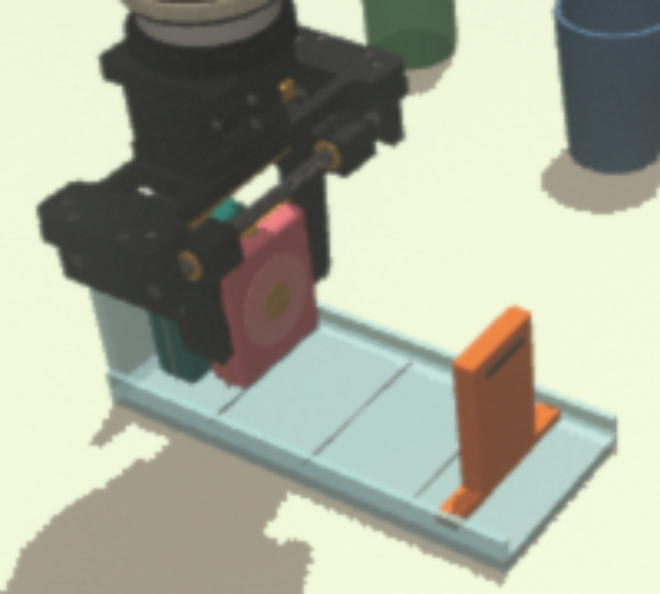

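The compact is just above the tray floor with the case still standing behind it. I'll feel for the floor in small steps.

```bash
python3 -m inch '[[60,[0,0,2],0],[60,[0,0,4],0],[60,[0,0,6],0],[60,[0,0,8],0],[60,[0,0,8],0],[60,[0,0,8],0]]'; python3 -m inch '[[60,[0,0,1],0],[60,[0,0,2],0],[60,[0,0,2],0],[60,[0,0,2],0]]'
```

```text
time: 8.98
tool_pos: [0.541, 0.1932, 0.0583]
tool_rot: [0.618, 0.786, -0.0, -0.0]
contact_force: [-0.4, 0.9, -1.0]
gripper_width: 0.0643
time: 9.32
tool_pos: [0.5413, 0.1932, 0.0567]
tool_rot: [0.618, 0.786, -0.0, -0.0]
contact_force: [-0.7, -0.3, -0.7]
gripper_width: 0.0638
```

```bash
python3 -m inch '[[60,[0,0,1],0],[60,[0,0,1],0],[60,[0,0,1],0]]'; python3 -m inch '[[60,[0,0,1],0],[60,[0,0,1],0],[60,[0,0,1],0]]'
```

```text
time: 9.57
tool_pos: [0.5413, 0.1932, 0.0557]
tool_rot: [0.618, 0.786, -0.0, -0.0]
contact_force: [-0.0, -0.1, -0.7]
gripper_width: 0.0637
time: 9.82
tool_pos: [0.5413, 0.1932, 0.0546]
tool_rot: [0.618, 0.786, -0.0, -0.0]
contact_force: [-0.7, 0.2, -1.1]
gripper_width: 0.0635
```

```bash
python3 -m inch '[[60,[0,0,0.7],0],[60,[0,0,0.7],0],[60,[0,0,0.7],0]]'; python3 -m inch '[[60,[0,0,0.7],0],[60,[0,0,0.7],0],[60,[0,0,0.7],0]]'
```

```text
time: 10.07
tool_pos: [0.5414, 0.1933, 0.0544]
tool_rot: [0.618, 0.786, 0.0, 0.0]
contact_force: [-0.6, -0.4, 2.6]
gripper_width: 0.0634
time: 10.32
tool_pos: [0.5414, 0.1933, 0.0543]
tool_rot: [0.618, 0.786, 0.0, 0.0]
contact_force: [-4.0, -0.5, 8.0]
gripper_width: 0.0642
```

Contact at TCP 0.0544, as predicted (2.6 N, then 8 N). I'll ease off slightly and check the foot in a picture before letting go.

```bash
python3 -m inch '[[60,[0,0,-0.5],0],[60,[0,0,-0.5],0]]'
python3 - <<'E'
from h import *
v=cv2.cvtColor(cv2.convertScaleAbs(vision.camera("side"),alpha=1.6),cv2.COLOR_RGB2BGR)[140:240,180:290]
cv2.imwrite("pics/p3.png",cv2.resize(v,None,fx=6,fy=6,interpolation=cv2.INTER_CUBIC))
E
```

```text
time: 10.48
tool_pos: [0.5414, 0.1933, 0.0544]
tool_rot: [0.618, 0.786, 0.0, 0.0]
contact_force: [-3.2, -2.4, 6.0]
gripper_width: 0.0638
```

View pics/p3.png

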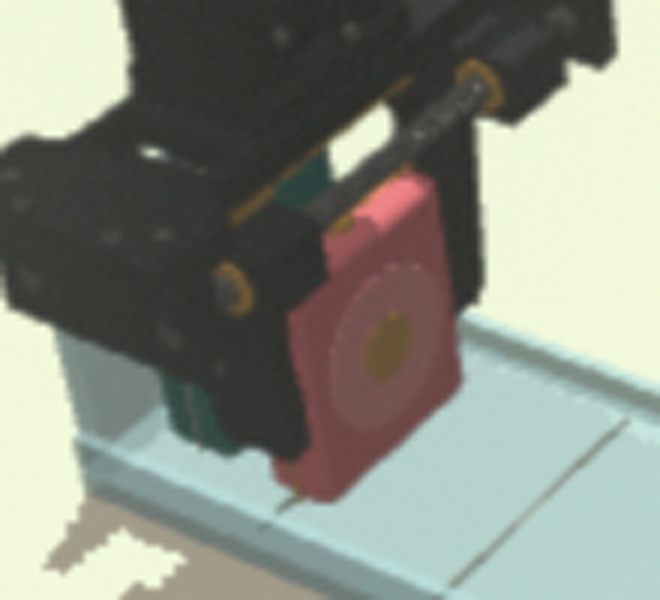

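Run:
```python
from h import *
g=lambda p:((p[0]+.5)/6-.5+180,(p[1]+.5)/6-.5+140)
for p in[(335,500),(462,380)]: print(totray(onz("side",g(p),.008)))
print(totray(ctrl.sense()["tool_pos"]))
```

```text
(np.float64(-24.057846396962663), np.float64(50.28358661153608))
(np.float64(36.340995281060934), np.float64(52.25558883454119))
(np.float64(2.897631505054671), np.float64(59.21568218651152))
```

The foot corner lands where it should on the floor, within the rounding of the edges. Releasing and rising.

```bash
python3 -m inch '[[74,[0,0,0],0],[76,[0,0,0],0],[80,[0,0,0],0],[85,[0,0,0],0],[90,[0,0,0],0],[90,[0,0,0],0],[90,[0,0,0],0]]' && python3 -m inch '[[90,[0,0,-5],0],[90,[0,0,-15],0],[90,[0,0,-35],0],[90,[0,0,-60],0],[90,[0,0,-90],0],[90,[0,0,-115],0],[90,[0,0,-130],0],[90,[0,0,-130],0],[90,[0,0,-130],0],[90,[0,0,-130],0],[90,[0,0,-130],0],[90,[0,0,-130],0]]'
python3 - <<'E'
from h import *
v=cv2.cvtColor(cv2.convertScaleAbs(vision.camera("side"),alpha=1.6),cv2.COLOR_RGB2BGR)[140:270,180:350]
cv2.imwrite("pics/p4.png",cv2.resize(v,None,fx=4.5,fy=4.5,interpolation=cv2.INTER_CUBIC))
go([*tray(0,-.120),.185],13.6)
E
```

```text
time: 11.12
tool_pos: [0.5413, 0.1932, 0.0537]
tool_rot: [0.618, 0.786, -0.0, -0.0]
contact_force: [0.4, -0.3, -0.1]
gripper_width: 0.0795
time: 12.12
tool_pos: [0.5402, 0.1928, 0.1819]
tool_rot: [0.618, 0.786, -0.001, -0.001]
contact_force: [-0.1, -0.8, 0.2]
gripper_width: 0.0791
shift mm [-179.1   -1.9   -2.9] turn 0.02 yaw 13.62 t 12.1667 f [-0.4  0.1 -0. ]
```

View pics/p4.png

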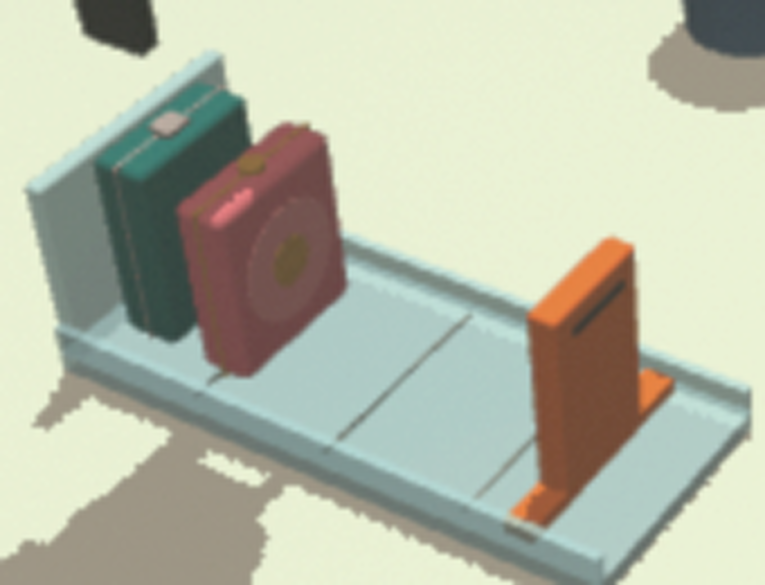

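Both stand upright and parallel, with the compact about 12 mm in front of the case (view pixels (265,250) and (175,210)). Next I close the jaws and go behind the stop.

```bash
python3 -m inch '[[60,[-15,0,0],0],[40,[-40,0,0],0],[20,[-70,-1,0],0],[0,[-100,-1,0],0],[0,[-130,-2,0],0],[0,[-160,-2,0],0],[0,[-180,-2,0],0],[0,[-180,-2,0],0],[0,[-180,-2,0],0],[0,[-180,-2,0],0],[0,[-180,-2,0],0],[0,[-180,-2,0],0]]'&& python3 -m inch '[[0,[0,0,15],0],[0,[0,0,35],0],[0,[0,0,60],0],[0,[0,0,85],0],[0,[0,0,105],0],[0,[0,0,118],0],[0,[0,0,118],0],[0,[0,0,118],0],[0,[0,0,118],0],[0,[0,0,118],0],[0,[0,0,118],0],[0,[0,0,118],0]]'
python3 - <<'E'
from h import *
s=ctrl.sense();print(totray(s["tool_pos"]))
go([*tray(0,-.12),.065],13.6)
v=cv2.cvtColor(cv2.convertScaleAbs(vision.camera("side"),alpha=1.6),cv2.COLOR_RGB2BGR)[140:290,180:380]
cv2.imwrite("pics/q1.png",cv2.resize(v,None,fx=3.8,fy=3.8,interpolation=cv2.INTER_CUBIC))
E
```

```text
time: 13.17
tool_pos: [0.5814, 0.019, 0.1836]
tool_rot: [0.618, 0.786, -0.0, -0.0]
contact_force: [0.5, 0.5, -0.1]
gripper_width: 0.0014
time: 14.17
tool_pos: [0.5827, 0.0178, 0.0671]
tool_rot: [0.618, 0.786, 0.001, 0.001]
contact_force: [0.4, -0.1, -0.8]
gripper_width: 0.0009
(np.float64(1.7913728368247477), np.float64(-121.02798103670766))
shift mm [ 1.  -1.8  2.1] turn 0.02 yaw 13.62 t 14.1667 f [ 0.4 -0.1 -0.8]
```

View pics/q1.png

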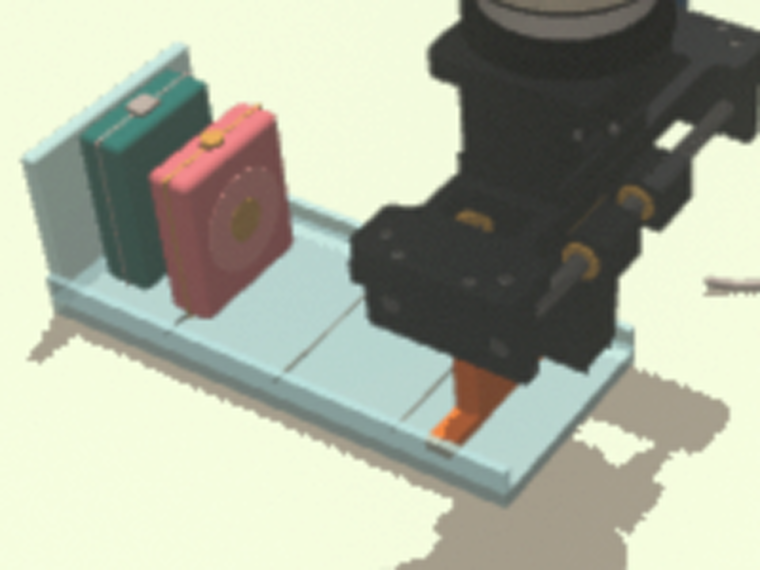

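The closed fingers are behind the stop with the body clear above it. I'll push along tray +y (tool +x), slowing before the compact.

```bash
python3 -m inch '[[0,[6,-1,0],0],[0,[12,-2,0],0],[0,[18,-2,0],0],[0,[24,-2,0],0],[0,[32,-2,0],0],[0,[40,-2,0],0],[0,[50,-2,0],0],[0,[60,-2,0],0],[0,[70,-2,0],0],[0,[80,-2,0],0],[0,[85,-2,0],0],[0,[85,-2,0],0]]'&& python3 -m inch '[[0,[5,0,0],0],[0,[10,0,0],0],[0,[15,0,0],0],[0,[20,0,0],0],[0,[25,0,0],0],[0,[30,0,0],0],[0,[34,0,0],0],[0,[38,0,0],0],[0,[40,0,0],0],[0,[40,0,0],0],[0,[40,0,0],0]]'
python3 - <<'E'
from h import *
s=ctrl.sense();print(totray(s["tool_pos"]))
v=cv2.cvtColor(cv2.convertScaleAbs(vision.camera("side"),alpha=1.6),cv2.COLOR_RGB2BGR)[140:290,180:380]
cv2.imwrite("pics/q2.png",cv2.resize(v,None,fx=3.8,fy=3.8,interpolation=cv2.INTER_CUBIC))
E
```

```text
time: 15.22
tool_pos: [0.5595, 0.1017, 0.0657]
tool_rot: [0.618, 0.786, 0.0, -0.0]
contact_force: [0.1, -0.2, 0.2]
gripper_width: 0.0005
time: 16.13
tool_pos: [0.55, 0.1393, 0.0658]
tool_rot: [0.618, 0.786, -0.0, -0.0]
contact_force: [0.3, -0.1, -0.7]
gripper_width: 0.0008
(np.float64(-1.3961587615402564), np.float64(4.72963172238666))
```

View pics/q2.png

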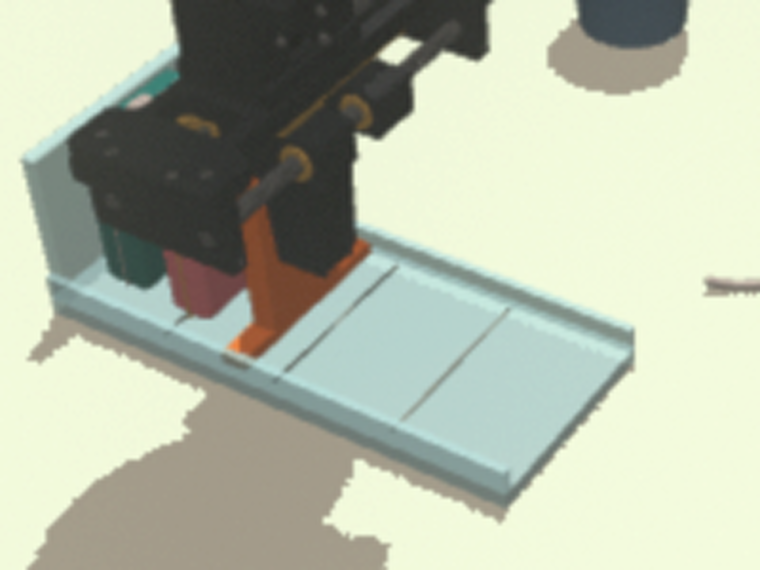

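The stop has followed the fingers and is about 18 mm short of the compact, which still stands. Continuing slowly.

```bash
python3 -m inch '[[0,[2,0,0],0],[0,[4,0,0],0],[0,[6,0,0],0],[0,[8,0,0],0],[0,[10,0,0],0],[0,[12,0,0],0],[0,[14,0,0],0],[0,[16,0,0],0],[0,[17,0,0],0],[0,[18,0,0],0]]'; python3 -m inch '[[0,[1,0,0],0],[0,[2,0,0],0],[0,[3,0,0],0],[0,[4,0,0],0],[0,[5,0,0],0],[0,[6,0,0],0],[0,[7,0,0],0],[0,[8,0,0],0]]'
python3 - <<'E'
from h import *
s=ctrl.sense();print(totray(s["tool_pos"]))
v=cv2.cvtColor(cv2.convertScaleAbs(vision.camera("side"),alpha=1.6),cv2.COLOR_RGB2BGR)[120:270,180:380]
cv2.imwrite("pics/q3.png",cv2.resize(v,None,fx=3.8,fy=3.8,interpolation=cv2.INTER_CUBIC))
E
```

```text
time: 17.02
tool_pos: [0.546, 0.1565, 0.0658]
tool_rot: [0.618, 0.786, -0.0, -0.0]
contact_force: [-0.3, -3.1, 0.8]
gripper_width: 0.0009
time: 17.68
tool_pos: [0.5442, 0.1641, 0.0658]
tool_rot: [0.618, 0.786, -0.0, -0.0]
contact_force: [-1.5, -2.8, 0.9]
gripper_width: 0.0006
(np.float64(-1.2614445433615142), np.float64(30.283735375511295))
```

View pics/q3.png

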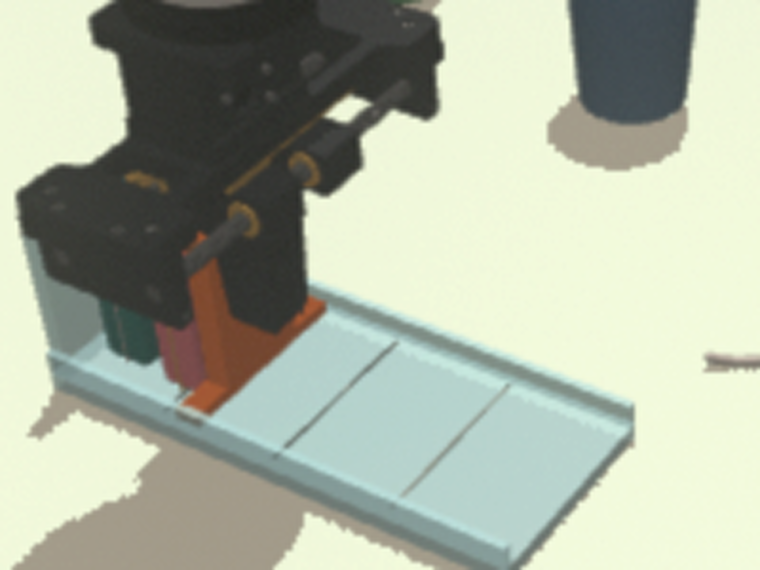

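Friction is about 3 N, and the stop has reached the compact with both objects upright. Small steps from here, watching the force.

```bash
python3 -m inch '[[0,[1,0,0],0],[0,[2,0,0],0],[0,[3,0,0],0],[0,[4,0,0],0],[0,[5,0,0],0],[0,[6,0,0],0]]'; python3 -m inch '[[0,[0.7,0,0],0],[0,[1.4,0,0],0],[0,[2,0,0],0]]'
```

```text
time: 18.23
tool_pos: [0.5427, 0.17, 0.0658]
tool_rot: [0.618, 0.786, -0.0, -0.0]
contact_force: [-2.0, -3.5, 0.8]
gripper_width: 0.0001
time: 18.48
tool_pos: [0.5423, 0.172, 0.0658]
tool_rot: [0.618, 0.786, -0.0, -0.0]
contact_force: [-1.4, -3.6, 1.1]
gripper_width: 0.0007
```

```bash
python3 -m inch '[[0,[0.5,0,0],0],[0,[1,0,0],0],[0,[1.5,0,0],0]]'
```

```text
time: 18.73
tool_pos: [0.5419, 0.1734, 0.0658]
tool_rot: [0.618, 0.786, -0.0, -0.0]
contact_force: [-1.4, -3.5, 0.0]
gripper_width: 0.0004
```

```bash
python3 -m inch '[[0,[0.5,0,0],0],[0,[1,0,0],0],[0,[1.5,0,0],0]]'
```

```text
time: 18.98
tool_pos: [0.5416, 0.1745, 0.0657]
tool_rot: [0.618, 0.786, -0.0, 0.0]
contact_force: [-0.4, -4.9, 0.7]
gripper_width: 0.0009
```

```bash
python3 -m inch '[[0,[0.5,0,0],0],[0,[1,0,0],0],[0,[1,0,0],0]]'
```

```text
time: 19.23
tool_pos: [0.5414, 0.1757, 0.0658]
tool_rot: [0.618, 0.786, -0.0, -0.0]
contact_force: [-0.9, -5.0, 0.6]
gripper_width: 0.0005
```

```bash
python3 -m inch '[[0,[0.5,0,0],0],[0,[1,0,0],0],[0,[1,0,0],0]]'
```

```text
time: 19.48
tool_pos: [0.5413, 0.1759, 0.0658]
tool_rot: [0.618, 0.786, -0.001, 0.0]
contact_force: [-1.0, -8.0, 1.1]
gripper_width: 0.0006
```

```bash
python3 -m inch '[[0,[0.5,0,0],0],[0,[0.8,0,0],0],[0,[0.8,0,0],0]]'; python3 -c "
from h import *
print(totray(ctrl.sense()['tool_pos']))"
```

```text
time: 19.73
tool_pos: [0.5413, 0.1759, 0.0658]
tool_rot: [0.618, 0.786, -0.001, 0.001]
contact_force: [-0.8, -10.6, 1.8]
gripper_width: 0.0008
(np.float64(-1.2637118319764953), np.float64(42.425300840469774))
```

Blocked at 10.6 N with no further motion, and TCP y = 42 mm is about where the snug position should be. Backing straight off, then up and clear.

```bash
python3 -m inch '[[0,[-2,0,0],0],[0,[-8,0,0],0],[0,[-20,0,0],0],[0,[-40,0,0],0],[0,[-60,0,0],0],[0,[-75,0,0],0],[0,[-80,0,-10],0],[0,[-85,0,-40],0],[0,[-95,0,-75],0],[0,[-110,0,-110],0],[0,[-130,0,-130],0],[0,[-150,0,-140],0]]'&& python3 -m inch '[[0,[-30,0,0],0],[0,[-60,0,0],0],[0,[-90,0,0],0],[0,[-120,0,0],0],[0,[-120,0,0],0],[0,[-120,0,0],0],[0,[-120,0,0],0]]'
python3 - <<'E'
from h import *
t=vision.camera("top");s=vision.camera("side")
cv2.imwrite("pics/f_top.png",cv2.cvtColor(cv2.convertScaleAbs(cv2.resize(t[185:290,120:305],None,fx=4.3,fy=4.3,interpolation=cv2.INTER_CUBIC),alpha=1.6),cv2.COLOR_RGB2BGR))
cv2.imwrite("pics/f_side.png",cv2.cvtColor(cv2.convertScaleAbs(cv2.resize(s[150:270,180:350],None,fx=4.5,fy=4.5,interpolation=cv2.INTER_CUBIC),alpha=1.6),cv2.COLOR_RGB2BGR))
E
```

```text
time: 20.73
tool_pos: [0.579, 0.0317, 0.2116]
tool_rot: [0.618, 0.786, 0.003, 0.003]
contact_force: [-0.0, -0.2, -0.4]
gripper_width: 0.0002
time: 21.32
tool_pos: [0.6046, -0.0844, 0.2062]
tool_rot: [0.618, 0.786, 0.0, -0.0]
contact_force: [0.2, 0.9, 0.1]
gripper_width: 0.0007
```

View pics/f_top.png

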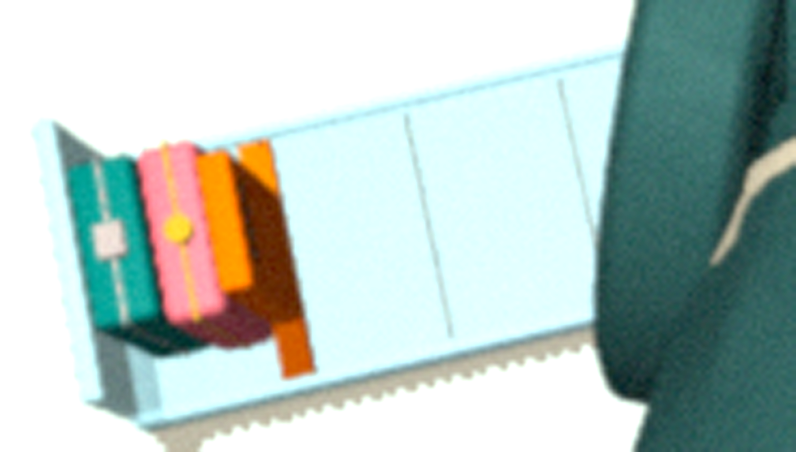

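View pics/f_side.png

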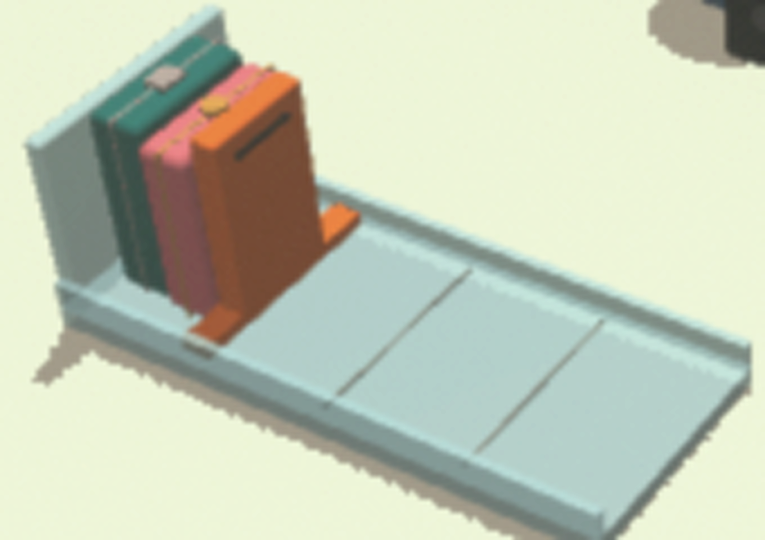

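Case, compact and stop sit face to face against the wall, all upright. One numeric check of the stop's travel and the gap at the wall.

Run:
```python
from h import *
c1=lambda p:((p[0]+.5)/4.3-.5+120,(p[1]+.5)/4.3-.5+185)
c2=lambda p:((p[0]+.5)/4.5-.5+180,(p[1]+.5)/4.5-.5+150)
f=lambda n,c,p,z:np.round(totray(onz(n,c(p),z)),1)
print("stop outer",f("top",c1,(234,152),.09),f("top",c1,(253,287),.09), f("side",c2,(300,80),.09),f("side",c2,(212,152),.09),"before side",f("side",c2,(633,205),.09),f("side",c2,(550,280),.09),"before top",f("top",c1,(632,55),.09),f("top",c1,(660,187),.09))
print("compact seam",f("top",c1,(165,148),.082),f("top",c1,(195,315),.082))
print("case seam",f("top",c1,(97,163),.086),f("top",c1,(124,322),.086),"before",f("top",c1,(104,160),.086),f("top",c1,(130,320),.086))
```

```text
stop outer [24.  50.7] [-24.1  53.1] [23.6 52. ] [-26.   51.5] before side [ 22.  -90.4] [-24.8 -88.3] before top [ 26.  -90.7] [-22.1 -90.1]
compact seam [33.2 75.7] [-27.4  76.1]
case seam [32.2 98.8] [-25.   99.4] before [32.7 96.2] [-24.8  97.2]
```

The stop's outer face is at y ≈ 51.8 mm (snug value 52), the compact at ≈ 76 (75 expected) and the case at ≈ 99 (98 expected), all parallel. Handing in.

```bash
python3 -c "
from rig import ctrl
print(ctrl.hand_in(), ctrl.sense()['time'])"
```

```text
the job is handed in; nothing more can be done
the job is handed in; nothing more can be done
```

The compact is standing upright in the organiser, lined up with the teal case, and the orange end stop holds both against the fixed wall. I gripped it across its width, lowered it to the tray floor by feel (the last reading before I eased off was 8 N) and let go. I then pushed the stop up until it blocked at about 10.6 N, moved the arm clear and handed in at about 21 s of the 51 s allowed.

**Last checks:** the final pictures show everything upright, parallel and touching. All three positions along the tray are within about 1 mm of the snug values, inside the calibration error:

| Item | Measured y (mm) | Snug y (mm) |
|---|---|---|
| End stop, outer face | 51.8 | 52 |
| Compact, centre | 76 | 75 |
| Case, centre | 99 | 98 |

**One mistake:** just before lifting, I ran a stray one-row move that pressed the held compact 10 mm down towards the ledge. It slid about 8 mm up in the jaws. I did not read the force during that row, so I can't say how hard it pressed on the ledge. I measured the slip from pictures, allowed for it in the set-down, and the contact came at the height this predicted.

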